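# Pour the clean teething ball out of the tilting scoop

## Robot

A 6-joint arm with a two-finger parallel gripper is mounted at the origin on the work surface. World frame = base frame: x ahead of the robot, y to its left, z up, the work surface at z = 0. Lengths are in m, angles in rad, forces in N, time in s.
With the tool pointing down it reaches from about 0.25 to 0.8 m from the base axis. Payload 8.5 kg.
Tool frame: the origin (TCP) lies midway between the tips of the shut fingers; the grasp point (between the pads) lies 19 mm behind it; z points along the fingers, y is the line along which they close (so a half turn about z gives the same grasp; the last joint's range is limited). The gripper opens to 85 mm and grips with 20 to 120 N. Pads are 22 mm wide; open, the fingers measure 114 mm over their backs; the gripper's body (76 mm by 85 mm) begins 54 mm behind the grasp point. The pads swing forward as they close: fully open they stand 13 mm farther back than shut.
Start: joints at [1.18, 0.238, -0.013, 1.319, 0, 1.571], TCP at [0.2, 0.485, 0.205] pointing down, gripper open.
Joint ranges: [-2.66, 2.66], [-1.03, 1.9], [-1.14, 1.46], [-1.82, 2.27], [-1.45, 1.34], [-3.14, 3.14]. Speed limits (rad/s): [2.22, 2.22, 2.79, 3.14, 3.14, 3.14].

## Interface

Orientations are given as [roll, pitch, yaw] about the fixed x, y, z axes, in that order (R = Rz(yaw) Ry(pitch) Rx(roll)).
In Python, from bench import ctrl gives the robot as it stands.
- The arm moves only by the tool move_arm, never from a script. Its argument "rows" is text: rows parted by semicolons, each of 4 numbers parted by spaces: the shift along the tool's x, y, z in mm, then the turn about the tool's z in degrees. In form: dx dy dz turn; .... A call has 1 to 20 rows; each row is the pose to reach, as a shift and turn from the pose commanded when the call began, along the tool's axes at that moment; what a row does not reach only later rows make up. A row lasts 1/10 s, in which the tool goes at most 50 mm and 8.59 degrees, less where a joint would pass 70% of its speed; a pose out of reach is approached as far as the arm can. A call with a gripper value outside its range is refused whole. "grip" is the opening, from 0 (shut) to 1 (fully open), set as the call begins (left out, the last holds). The fingers move at their own pace and stop on an object; "force" is the grip in N (left out, the last holds). Time passes only in rows, so rows that repeat a pose let the fingers close. It gives the time, the measured TCP pose, the force, the opening and the grip force at its end, in the units of the state.
- ctrl.get_state(): the state, without advancing time (a new reading comes with each control period).
- ctrl.get_image(name): name is "scene" or "top"; returns (picture, depth): 420x560x3 uint8, blue, green, red; 420x560 float32, m along the optical axis (not along the pixel's ray), 0 where there is no reading.
- ctrl.camera_params(name): a dict with "fx", "fy", "cx", "cy" (pixels), "R" (3x3) and "t" (3): a world point X has camera coordinates R X + t. Camera axes: x right, y down, z forward; pixel columns grow to the right and rows downward; lengths in m; the calibration is good to about 2 mm. A picture is of the moment at which its call begins. camera_params takes no time and is no camera call.
- ctrl.hand_in(): hands the job in; it is judged then, once.
The state is a dict: "time": time; "joint_pos": joint angles; "dq": joint speeds; "joint_torque": joint torques, N m; "ee_pos": TCP position; "orientation": TCP orientation; "ft_force": force on the tool from outside, world axes, zero at the start; "ft_torque": the same for the moment, N m; "finger_gap": opening from 0.0 (shut) to 1.0 (fully open); "grasp_force": force on a finger pad.
Only numpy, scipy, OpenCV 4.12 (cv2) and the standard library are available. Lean on these libraries where they do the work, as an engineer would, in place of code of your own. Each camera call takes 0.05 s, during which the arm holds its last target. There are 200 camera calls.

## Task

The wooden teething ball in the white tilting scoop is freshly sterilised, so do not touch it. Bring the square wooden tray snug up to the front of the scoop's stand, centred under the pouring lip, tip the scoop forward to about 45 degrees (never past 60) and leave it tipped until the ball lies in the tray, then bring the scoop back level. Leave the tray there with the ball in it and everything else where it stands.

Things in the scene. Friction and masses are not known exactly. Their poses are not given: they have to be found in the camera images.
- stand: Fixed ash stand that carries the scoop: base plate 90 x 130 x 12 mm and two upright cheeks (125 mm high near the axle). Origin on the table under the scoop's axle, midway between the cheeks. Its -x axis points out of the front, the way the scoop pours; its front face is at x = -15 mm, its back at x = +75 mm; cheeks at y = +-55 mm (14 mm thick).
- scoop (a joint): Tilt of the scoop about its axle (along the stand's y, 105 mm above the table), rad: 0 = level, positive = tipped forward (lip down, tongue leaning to the front), 0.785 = 45 degrees; it can also lean back to -0.5. The hinge is stiff, so the scoop stays at whatever tilt it is left. The scoop starts nearly level, with the ball lying against the lip.
- tongue (a point): Middle of the top edge of the scoop's tongue, an upright plate 44 mm wide and 8 mm thick rising from its back wall: push it from behind to tip the scoop, from its front to return it. On the level scoop this point is 60 mm behind the axle and 95 mm above it (200 mm over the table); the tongue is 44 mm wide down to 35 mm above the axle, the wall below it 76 mm.
- lip (a point): Middle of the top of the scoop's pouring lip. The white plastic scoop is an open pan 115 mm long and 76 mm wide with side walls 30 mm high above its floor; the lip at its front end is only 5 mm high, and on the level scoop is 55 mm in front of the axle and 5 mm above it.
- spot (a point): Point on the table straight in front of the stand, 85 mm before the axle, where the tray's centre should be: the tray then stands square, 5 mm from the stand's front face.
- tray: Loose square dark wooden tray, 130 x 130 mm, walls 10 mm thick and 36 mm high over the table, floor 10 mm thick, 0.3 kg. Origin at the centre of its underside, x and y along its sides.
- ball_center (a point): Centre of the plain wooden teething ball, 46 mm in diameter, 35 g, lying in the scoop.
- book: Bystander: square board book lying flat, 130 x 130 x 22 mm, flat-topped (the tray is hollow). Origin at the centre of its underside.
- lamp: Bystander: round white night lamp with a dimmer knob on top, 110 mm across, 162 mm high. Origin at the centre of its underside.
- cup: Bystander: stainless steel sippy cup with two side handles, 72 mm across (134 mm over the handles), 132 mm high. Origin at the centre of its underside.
- jar: Bystander: closed cream jar, 64 mm across, 50 mm high. Origin at the centre of its underside.
- toy: Bystander: wooden stacking ring toy, a cone of rings 110 mm across, 123 mm high. Origin at the centre of its underside.
- brush: Bystander: small wooden brush lying flat, 170 mm long. Origin under the brush's middle.
- ball: The same teething ball as a body; its axes mean nothing and turn as it rolls; use ball_center.
Not all that is in view belongs to the job. What is meant by the tray is not pink, and is the larger of those in its own colour.

How it is judged:
By the outcome, as a careful person would: the job done as asked, in the order asked, and still so for the second after the job is handed in, with the robot touching nothing.
It also fails if it takes over 72 s, if anything falls off the work surface, if the arm or the gripper's body presses on something with over 40 N, if the wrist force passes 120 N, or if a joint passes its speed limit or range.

## Working session

There is one attempt and no reset: what is moved stays moved. The work goes in short steps, Python scripts to look and compute and a tool call to move; the robot and the scene stay as the last step left them, time stands still between calls to the robot, and variables do not carry over. Pictures are saved under pics/ and viewed, at most 10 in all, crops included, and the job is handed in when it is done.

Besides the shell and the picture viewer there is one more tool, called after "Emit:" as name(argument=value, ...) on one line, values as JSON. move_arm: Moves the arm, as the interface text tells. Its arguments: {"type":"object","properties":{"rows":{"type":"string"},"grip":{"type":"number"},"force":{"type":"number"}},"required":["rows"]}

```bash
mkdir -p pics; ls; cat > h.py <<'E'
import numpy as np, cv2
from bench import ctrl
def grab(n):
    im,d=ctrl.get_image(n); np.savez(f'{n}.npz',im=im,d=d); return im,d
def pts(n,d):
    p=ctrl.camera_params(n); R=np.array(p['R']);t=np.array(p['t'])
    v,u=np.mgrid[:d.shape[0],:d.shape[1]]
    c=np.stack([(u-p['cx'])/p['fx']*d,(v-p['cy'])/p['fy']*d,d],-1)
    return (c-t)@R
def ray(n,u,v,z):
    p=ctrl.camera_params(n); R=np.array(p['R']);t=np.array(p['t'])
    o=-R.T@t; r=R.T@np.array([(u-p['cx'])/p['fx'],(v-p['cy'])/p['fy'],1]); return o+r*(z-o[2])/r[2]
E
python3 - <<'E'
from h import *
for n in('scene','top'):
    im,d=grab(n); cv2.imwrite(f'pics/{n}0.png',cv2.resize(im,(800,600)))
    p=ctrl.camera_params(n); print(n,p['fx'],-np.array(p['R']).T@p['t'],(d>0).mean())
s=ctrl.get_state();print(s['time'],s['ee_pos'],s['orientation'])
E
```

```text
pics
scene 382.88562327157786 [ 1.14038709 -0.54535812  0.65344966] 0.9959268707482993
top 380.6115977798444 [0.37310203 0.00559014 1.09269502] 0.9960884353741497
0.1 [0.19982863 0.48504051 0.20434876] [-3.14030065e+00 -1.04925644e-05  2.75082353e+00]
```

View pics/top0.png

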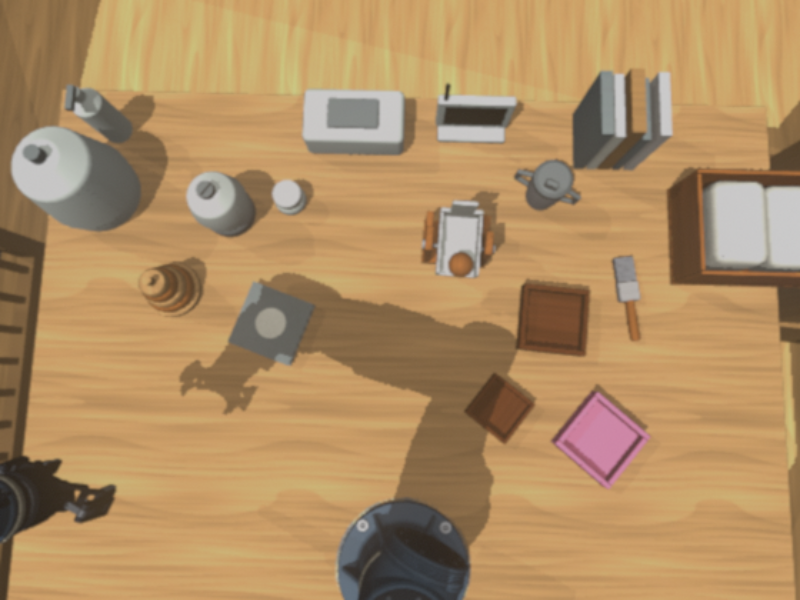

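View pics/scene0.png

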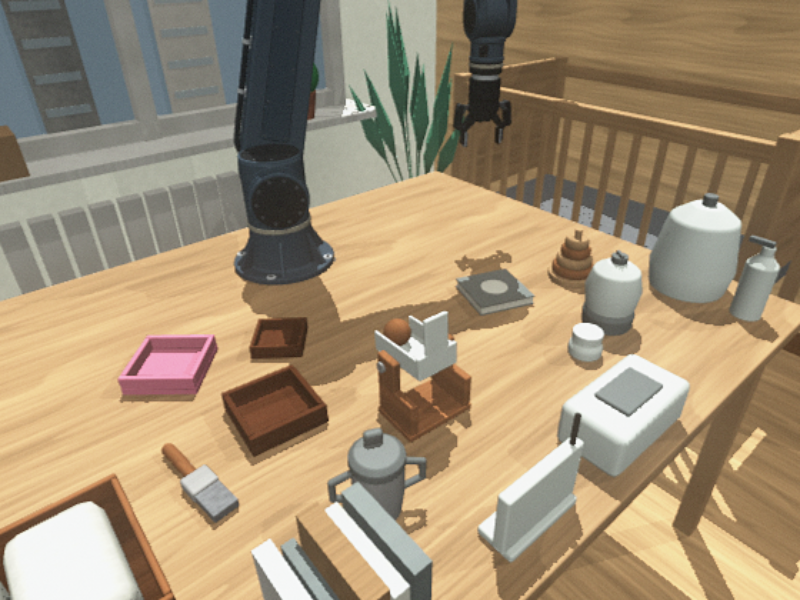

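The top view (800x600) shows three tray candidates: dark brown at (553,318), smaller dark brown at (500,407) and pink at (600,437). The larger dark brown one at (553,318) fits, because it is not pink and is the larger of its colour. The scoop is at (460,240), pouring towards the robot, with the ball at (460,264). I'll confirm the tray in one crop and measure.

```bash
cat > m.py <<'E'
from h import *
def seg(n,box,f,zr):
    z=np.load(f'{n}.npz'); im,d=z['im'],z['d']; P=pts(n,d)
    x0,x1,y0,y1=box
    m=(d>0)&(P[...,0]>x0)&(P[...,0]<x1)&(P[...,1]>y0)&(P[...,1]<y1)&(P[...,2]>zr[0])&(P[...,2]<zr[1])&f(cv2.cvtColor(im,cv2.COLOR_BGR2HSV).astype(int))
    return P[m],m
def rect(Q):
    r=cv2.minAreaRect((Q[:,:2]*1000).astype(np.float32)); return np.round(r[0],1),np.round(r[1],1),round(r[2],1)
E
python3 - <<'E'
from m import *
im=np.load('top.npz')['im']; cv2.imwrite('pics/crop1.png',cv2.resize(im[110:350,280:470],None,fx=2.5,fy=2.5,interpolation=cv2.INTER_CUBIC))
for n in('top','scene'):
    al=lambda h:h[...,0]>=0
    P=pts(n,np.load(n+'.npz')['d'])
    if n=='top': print('px',P[222,387],P[285,350],P[168,322])
    c=P[222,387] if n=='top' else c
    Q,m=seg(n,(c[0]-.1,c[0]+.1,c[1]-.1,c[1]+.1),lambda h:h[...,2]<115,(0.02,.05)); print(n,'tray',rect(Q),len(Q),np.percentile(Q[:,2],[5,50,95]))
    s=P[168,322] if n=='top' else s
    B=(s[0]-.1,s[0]+.2,s[1]-.1,s[1]+.1)
    Q,m=seg(n,B,lambda h:(h[...,1]<60)&(h[...,2]>90),(.06,.23)); print('scoop',rect(Q),len(Q))
    T=Q[Q[:,2]>.155]; print('tongue',rect(T),len(T),T.min(0),T.max(0))
    Q,m=seg(n,B,lambda h:h[...,1]>90,(.1,.2)); print('ball+cheek tops',len(Q),Q.min(0),Q.max(0))
    Q,m=seg(n,B,lambda h:(h[...,1]>90),(.02,.135)); print('cheeks',rect(Q),len(Q))
    Q2=Q[Q[:,2]>.11];print(rect(Q2),Q2[:,2].max())
E
```

```text
px [ 0.48403293 -0.28988012  0.0085064 ] [ 0.30420584 -0.18380923  0.0118312 ] [ 0.61322884 -0.09208495  0.10782827]
top tray (array([ 477.3, -283.6]), array([124.9, 126.5]), 85.3) 496 [0.02251903 0.03450624 0.03838648]
scoop (array([603.6, -88.9]), array([131.9, 118. ]), 86.4) 1315
tongue (array([654.3, -90.7]), array([42.1,  8.4]), 86.6) 133 [ 0.64909187 -0.1117909   0.15583989] [ 0.65959813 -0.06982057  0.20573049]
ball+cheek tops 425 [ 0.54177585 -0.15323942  0.10009699] [ 0.63263605 -0.0261827   0.14922231]
cheeks (array([608.5, -90.6]), array([127.3, 133. ]), 86.6) 432
(array([586. , -87.7]), array([123.2,  87.9]), 87.1) 0.13456584052821918
scene tray (array([ 481.7, -286.4]), array([130.2, 127.2]), 85.4) 889 [0.02098035 0.0307515  0.03776564]
scoop (array([604.5, -96.6]), array([117.7, 122.3]), 86.4) 1532
tongue (array([656.6, -91.5]), array([43.5, 12.7]), 82.9) 373 [ 0.64903865 -0.11311995  0.15519472] [ 0.66317625 -0.07010633  0.20683171]
ball+cheek tops 466 [ 0.54416968 -0.15401974  0.10017751] [ 0.63339611 -0.0285563   0.15035426]
cheeks (array([614.8, -91.3]), array([125.9, 128.8]), 89.5) 1394
(array([591.1, -90.5]), array([127.1,  80.1]), 87.7) 0.13491340527338372
```

View pics/crop1.png

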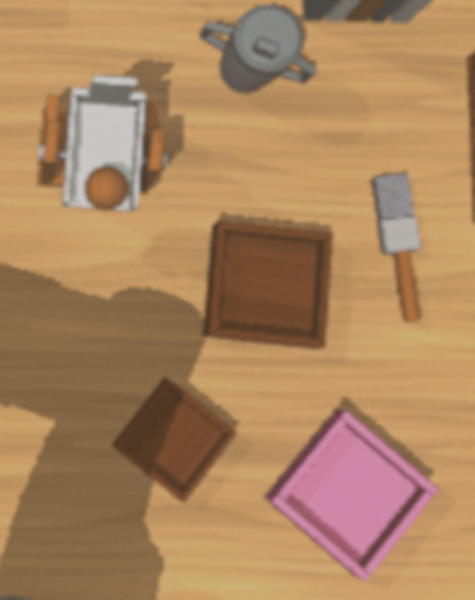

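The crop confirms it: the tray is the dark one at crop (270,285), about 130 mm across, and the other dark one at (175,440) is clearly smaller. Next I'll refine the stand's axle and yaw, and measure the neighbours.

```bash
python3 - <<'E'
from m import *
a=np.radians(-3.5); ex=np.array([np.cos(a),np.sin(a)]); ey=np.array([-ex[1],ex[0]])
O=np.array([.5956,-.0874])
pc=lambda v:np.round(np.percentile(v,[0,2,10,50,90,98,100])*1000,1)
for n in('top','scene'):
    B=(.5,.75,-.19,.01)
    sat=lambda h:(h[...,1]>90)
    wh=lambda h:(h[...,1]<60)&(h[...,2]>90)
    for nm,f,zr in(('cheek',sat,(.1,.13)),('cheeklow',sat,(.03,.09)),('base',sat,(.007,.018)),('tongue hi',wh,(.175,.21)),('tongue lo',wh,(.15,.17)),('scoop walls',wh,(.1,.142))):
        Q,_=seg(n,B,f,zr)
        if len(Q)<5: continue
        q=Q[:,:2]-O; X=q@ex;Y=q@ey
        if nm=='cheek': k=abs(Y)>.045; X=X[k];Y=Y[k];Q=Q[k]
        print(n,nm,len(X),'\n X',pc(X),'\n Y',pc(Y),'\n Z',pc(Q[:,2]))
        if nm=='tongue hi':
            g=Q[Q[:,2]<.195]; print(' line slope y->x',np.polyfit(Q[:,1],Q[:,0],1)[0])
        if nm=='cheeklow' : 
            for s in(-1,1):
                k=Y*s>.05; print('  side',s,pc(X[k]),pc(Y[k])) if k.sum()>3 else 0
    # outer extents of scoop edges yaw: side walls top
    Q,_=seg(n,B,lambda h:(h[...,1]<60)&(h[...,2]>90),(.125,.14)); q=Q[:,:2]-O; Y=q@ey; X=q@ex
    for s in(-1,1):
        k=(Y*s>.025)&(X<.045); print('wall',s,np.degrees(np.arctan(np.polyfit(Q[k,0],Q[k,1],1)[0])),Y[k].mean()*1000,k.sum(), Q[k,2].mean(), np.polyfit(X[k],Q[k,2],1))
E
```

```text
top cheek 213 
 X [-9.7 -9.1 -7.2 11.5 29.6 33.8 35.1] 
 Y [-66.  -61.8 -59.3 -49.   58.3  60.8  61.2] 
 Z [100.6 104.7 112.1 123.8 126.  127.6 129.1]
top cheeklow 174 
 X [-9.6 -9.2 -8.6 56.2 75.3 79.1 79.5] 
 Y [-62.2 -61.9 -59.1 -49.   59.1  61.   61.2] 
 Z [30.2 36.9 59.7 71.  80.4 88.8 89.9]
  side -1 [-8.9 -8.6 -8.1 58.6 75.7 79.2 79.4] [-62.2 -62.  -61.4 -56.1 -50.9 -50.2 -50. ]
  side 1 [-9.6 -9.4 -9.1 56.9 74.7 78.7 79.5] [50.2 50.5 51.3 56.2 60.5 61.2 61.2]
top base 105 
 X [-9.4 -9.1 -7.  34.3 72.5 77.8 80.3] 
 Y [-64.4 -50.8  37.2  41.7  62.8  64.   95.9] 
 Z [ 7.5  8.4  9.2 11.4 15.  17.5 17.8]
top tongue hi 99 
 X [54.6 54.7 55.7 57.2 61.4 62.9 63. ] 
 Y [-20.4 -20.  -16.7  -0.7  16.8  20.6  21. ] 
 Z [175.4 177.5 182.1 201.1 205.  205.6 205.7]
 line slope y->x 0.0561994867757696
top tongue lo 31 
 X [57.4 57.5 57.8 58.5 59.3 59.5 59.6] 
 Y [-20.8 -19.4 -16.   -1.   17.1  19.9  20.4] 
 Z [150.2 150.3 153.6 160.9 168.3 169.3 169.7]
top scoop walls 1091 
 X [-50.9 -46.9 -29.8  19.9  58.6  61.9  66. ] 
 Y [-66.9 -37.9 -34.1   0.5  32.6  37.   65. ] 
 Z [100.1 101.  102.7 1
[... 838 characters left out ...]
cene tongue hi 240 
 X [54.2 57.2 59.  62.2 63.8 64.7 65.8] 
 Y [-22.  -21.3 -19.2  -2.8  15.8  19.   20.6] 
 Z [175.3 175.9 178.7 192.6 204.7 206.  206.8]
 line slope y->x 0.07772845367420074
scene tongue lo 131 
 X [58.2 61.3 63.1 64.6 66.2 66.8 67.4] 
 Y [-21.9 -21.6 -19.8  -2.4  16.1  19.9  22.1] 
 Z [150.2 150.3 152.3 159.4 167.8 169.9 170. ]
scene scoop walls 1028 
 X [-51.8 -46.3 -33.8  22.7  68.   69.3  70.6] 
 Y [-67.5 -63.9 -38.2 -13.3  32.4  35.2  39.4] 
 Z [100.1 103.5 105.7 120.3 136.4 140.6 142. ]
wall -1 -3.5367887773824336 -37.024871185651364 147 0.1322671471237547 [0.04295788 0.13219608]
wall 1 -5.73842855610516 33.5026828933279 44 0.13111529097537217 [0.05918077 0.13300025]
```

```bash
cat >> m.py <<'E'
from scipy.spatial.transform import Rotation as Ro
def go(x,y,z,yaw=None):
    s=ctrl.get_state(); R=Ro.from_euler('xyz',s['orientation']).as_matrix(); yw=np.degrees(s['orientation'][2])
    d=R.T@(np.array([x,y,z])-s['ee_pos'])*1000; t=0 if yaw is None else -((yaw-yw+180)%360-180)
    print('go',np.round(d,1),'turn',round(t,2))
def tray(n,c,zr=(.028,.042)):
    Q,_=seg(n,(c[0]-.1,c[0]+.1,c[1]-.1,c[1]+.1),lambda h:(h[...,2]<125)&(h[...,1]>60),zr)
    return rect(Q),len(Q)
E
python3 - <<'E'
from m import *
for n in('top','scene'): print(tray(n,(.479,-.285)))
# rim-corner rays: outer contour of top-view mask cast onto rim plane
Q,m=seg('top',(.37,.58,-.38,-.19),lambda h:(h[...,2]<125)&(h[...,1]>60),(-.01,.06))
k=np.argwhere(m)[:,::-1]; P=np.array([ray('top',u,v,.036) for u,v in k]); print(rect(P))
go(.42,-.28,.15,85.35)
E
```

```text
((array([ 478. , -285.2]), array([127.3, 130. ]), 85.1), 607)
((array([ 479.4, -286.2]), array([130.3, 131.9]), 85.4), 809)
(array([ 478.5, -279.5]), array([136.8, 131.8]), 85.2)
go [-495.  -623.4   55.1] turn 72.26
```

Emit:
move_arm(rows="-496 -623 20 72.4; -496 -623 20 72.4; -496 -623 20 72.4; -496 -623 20 72.4; -496 -623 20 72.4; -496 -623 20 72.4; -496 -623 20 72.4; -496 -623 20 72.4; -496 -623 20 72.4; -496 -623 20 72.4; -496 -623 20 72.4; -496 -623 20 72.4; -496 -623 20 72.4; -496 -623 20 72.4; -496 -623 20 72.4; -496 -623 20 72.4; -496 -623 20 72.4; -496 -623 20 72.4; -496 -623 20 72.4; -496 -623 20 72.4", grip=0.6)

```text
time: 2.1
ee_pos: [0.421, -0.2785, 0.1852]
orientation: [-3.142, -0.0, 1.488]
ft_force: [0.2, -0.4, 0.5]
finger_gap: 0.602
grasp_force: 0.0
```

```bash
python3 - <<'E'
from m import *
s=ctrl.get_state();print(s['time'],s['ee_pos'],np.degrees(s['orientation']),s['finger_gap'],s['joint_pos'])
go(.4187,-.2805,.014,85.25)
E
```

```text
2.1 [ 0.42102128 -0.27849465  0.1851593 ] [-1.79999914e+02 -9.84046688e-06  8.52780692e+01] 0.6023062834879077 [-5.84398712e-01  2.11206521e-01 -1.00262360e-01  1.25932884e+00
 -5.68968971e-07  1.06881085e+00]
go [ -2.2  -2.1 171.2] turn 0.03
```

Emit:
move_arm(rows="-2 -2 50 0; -2 -2 100 0; -2 -2 130 0; -2 -2 150 0; -2 -2 160 0; -2 -2 166 0; -2 -2 170 0; -2 -2 170 0")

```text
time: 2.9
ee_pos: [0.4195, -0.2815, 0.0155]
orientation: [3.141, 0.001, 1.487]
ft_force: [-0.1, -0.3, 0.4]
finger_gap: 0.6
grasp_force: 0.0
```

Emit:
move_arm(rows="0 0 0 0; 0 0 0 0; 0 0 0 0; 0 0 0 0; 0 0 0 0; 0 0 0 0; 0 0 0 0; 0 0 0 0", grip=0, force=40)

```text
time: 3.7
ee_pos: [0.4191, -0.2815, 0.0149]
orientation: [-3.142, 0.0, 1.487]
ft_force: [-0.3, -0.4, -0.1]
finger_gap: -0.0
grasp_force: 0.0
```

```bash
python3 - <<'E'
from m import *
for n in('top','scene'): grab(n); print(tray(n,(.479,-.285)))
s=ctrl.get_state();print(s['time'],s['ee_pos'],np.degrees(s['orientation']),s['finger_gap'])
E
```

```text
((array([ 478.4, -286.6]), array([131.6, 129.9]), 85.4), 467)
((array([ 479.9, -286.4]), array([130.3, 129.3]), 85.3), 876)
3.8 [ 0.41906703 -0.28143404  0.01490397] [-1.79995330e+02  2.78408362e-03  8.52082400e+01] 8.599084963217442e-05
```

The fingers closed fully, which is unexpected, so I'll look.

```bash
python3 - <<'E'
from m import *
im=np.load('scene.npz')['im']; a=im[190:340,120:270]; b=np.load('top.npz')['im'][150:300,330:480]
cv2.imwrite('pics/c2.png',cv2.resize(np.hstack([a,b]),(800,400),interpolation=cv2.INTER_CUBIC))
E
```

```text
(no output)
```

View pics/c2.png

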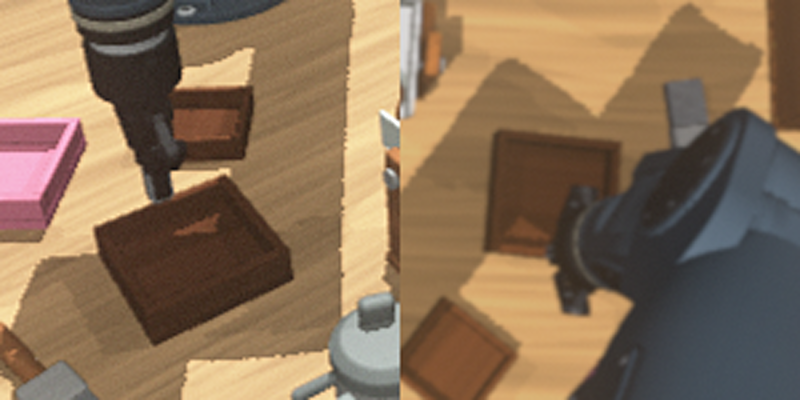

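```bash
python3 - <<'E'
from m import *
for n in('scene','top'):
    d=np.load(n+'.npz')['d']; im=np.load(n+'.npz')['im'];P=pts(n,d)
    p=ctrl.camera_params(n); 
    for X in([.419,-.2815,.015],[.419,-.2815,.04],[.4187,-.2805,.036]):
        c=np.array(p['R'])@X+p['t']; print(n,X,np.round([p['fx']*c[0]/c[2]+p['cx'],p['fy']*c[1]/c[2]+p['cy']],1))
    Q=P[(d>0)&(P[...,0]>.35)&(P[...,0]<.48)&(P[...,1]>-.33)&(P[...,1]<-.23)&(P[...,2]>.042)&(P[...,2]<.2)]
    for z0 in np.arange(.04,.16,.015):
        q=Q[(Q[:,2]>z0)&(Q[:,2]<z0+.015)]
        if len(q): print(round(z0,3),len(q),np.round(q.min(0),3),np.round(q.max(0),3))
E
```

```text
scene [0.419, -0.2815, 0.015] [182.  272.4]
scene [0.419, -0.2815, 0.04] [180.5 264.6]
scene [0.4187, -0.2805, 0.036] [181.  265.7]
0.04 29 [ 0.409 -0.293  0.042] [ 0.43  -0.273  0.055]
0.055 55 [ 0.41  -0.294  0.055] [ 0.433 -0.272  0.07 ]
0.07 21 [ 0.407 -0.293  0.071] [ 0.433 -0.273  0.084]
0.085 49 [ 0.39  -0.298  0.086] [ 0.455 -0.274  0.1  ]
0.1 65 [ 0.373 -0.3    0.1  ] [ 0.468 -0.274  0.115]
0.115 93 [ 0.364 -0.301  0.115] [ 0.479 -0.266  0.13 ]
0.13 153 [ 0.396 -0.303  0.13 ] [ 0.479 -0.265  0.145]
0.145 115 [ 0.405 -0.303  0.145] [ 0.461 -0.265  0.16 ]
top [0.419, -0.2815, 0.015] [384.9 244.6]
top [0.419, -0.2815, 0.04] [387.3 244.3]
top [0.4187, -0.2805, 0.036] [386.5 244.5]
0.04 10 [ 0.406 -0.277  0.048] [ 0.43  -0.272  0.053]
0.055 9 [ 0.405 -0.275  0.057] [ 0.424 -0.271  0.07 ]
0.07 5 [ 0.41  -0.272  0.071] [ 0.421 -0.271  0.084]
0.085 26 [ 0.384 -0.282  0.088] [ 0.454 -0.268  0.1  ]
0.1 36 [ 0.373 -0.279  0.1  ] [ 0.466 -0.265  0.115]
0.115 56 [ 0.356 -0.298  0.116] [ 0.478 -0.266  0.13 ]
0.13 126 [ 0.357 -0.3    0.13 ] [ 0.48  -0.265  0.145]
0.145 28 [ 0.376 -0.288  0.145] [ 0.461 -0.268  0.159]
```

```bash
python3 - <<'E'
from m import *
d=np.load('scene.npz')['d'];P=pts('scene',d);im=np.load('scene.npz')['im']
for v in range(252,284,2): print(v,[tuple(np.round(P[v,u]*1000).astype(int)) for u in(174,177,180,183,186)], im[v,180])
s=ctrl.get_state();print(s)
E
```

```text
252 [(np.int64(431), np.int64(-295), np.int64(94)), (np.int64(455), np.int64(-297), np.int64(109)), (np.int64(467), np.int64(-295), np.int64(115)), (np.int64(459), np.int64(-285), np.int64(105)), (np.int64(455), np.int64(-276), np.int64(98))] [30 34 49]
254 [(np.int64(428), np.int64(-295), np.int64(86)), (np.int64(453), np.int64(-297), np.int64(102)), (np.int64(447), np.int64(-288), np.int64(94)), (np.int64(425), np.int64(-273), np.int64(72)), (np.int64(341), np.int64(-232), np.int64(0))] [35 40 52]
256 [(np.int64(420), np.int64(-293), np.int64(74)), (np.int64(450), np.int64(-297), np.int64(94)), (np.int64(429), np.int64(-282), np.int64(73)), (np.int64(423), np.int64(-273), np.int64(65)), (np.int64(351), np.int64(-237), np.int64(2))] [33 39 48]
258 [(np.int64(418), np.int64(-293), np.int64(66)), (np.int64(424), np.int64(-288), np.int64(67)), (np.int64(431), np.int64(-284), np.int64(69)), (np.int64(432), np.int64(-277), np.int64(67)), (np.int64(360), np.int64(-242), np.int64(3))] [37 42 52]
260 [(np.int64(414), np.int64(-293), np.int64(58)), (np.int64(424), np.int64(-289), np.int64(62
[... 2902 characters left out ...]
[34 47 71]
{'time': 3.8, 'joint_pos': array([-5.91337323e-01,  3.45495063e-01, -3.88317308e-01,  8.37031562e-01,
       -8.20910276e-05,  1.06309100e+00]), 'dq': array([ 0.00296876, -0.0014916 , -0.0009084 ,  0.00041453, -0.00101147,
        0.00099587]), 'joint_torque': array([-3.34809381e-03, -5.51880383e+01,  2.76477188e+01,  2.73745885e-03,
       -4.84156408e-04, -6.16255591e-06]), 'ee_pos': array([ 0.41906703, -0.28143404,  0.01490397]), 'orientation': array([-3.14151114e+00,  4.85914259e-05,  1.48716434e+00]), 'ft_force': array([ 0.16385826,  0.48510236, -0.29023234]), 'ft_torque': array([-0.03052654, -0.01571506, -0.01690151]), 'grasp_force': 0.0, 'finger_gap': 8.599084963217442e-05}
```

The depth shows the shut fingertips really ending near z ≈ 0.045, just above the rim, about 30 mm higher than the reported TCP. xy agrees. I'll open, go lower in steps and check the force.

Emit:
move_arm(rows="0 0 0 0; 0 0 0 0; 0 0 0 0; 0 0 0 0; 0 0 5 0; 0 0 10 0; 0 0 14 0; 0 0 17 0; 0 0 20 0; 0 0 20 0", grip=0.55)

```text
time: 4.8
ee_pos: [0.4189, -0.2813, -0.0055]
orientation: [-3.141, -0.0, 1.487]
ft_force: [-0.3, -0.4, 0.4]
finger_gap: 0.552
grasp_force: 0.0
```

```bash
cat > f.py <<'E'
from m import *
grab('scene');d=np.load('scene.npz')['d'];P=pts('scene',d);im=np.load('scene.npz')['im']
s=ctrl.get_state();x,y=s['ee_pos'][:2];print(s['time'],s['ee_pos'],s['ft_force'],s['finger_gap'],s['grasp_force'])
k=(d>0)&(abs(P[...,0]-x)<.055)&(abs(P[...,1]-y)<.02)&(im.max(-1)<130)&((im[...,2].astype(int)-im[...,0])<22)&(P[...,2]>.013)
Q=P[k]
for z0 in np.arange(.01,.13,.01):
    q=Q[(Q[:,2]>z0)&(Q[:,2]<z0+.01)]
    if len(q)>2: print(round(z0,3),len(q),np.round(q.min(0)[:2],3),np.round(q.max(0)[:2],3))
E
python3 f.py
```

```text
4.85 [ 0.41893757 -0.28135432 -0.00527384] [ 0.07039756  0.53926147 -0.35773127] 0.5488555466464269 0.0
0.02 13 [ 0.392 -0.294] [ 0.448 -0.263]
0.03 43 [ 0.39  -0.295] [ 0.453 -0.273]
0.04 38 [ 0.389 -0.296] [ 0.455 -0.275]
0.05 30 [ 0.39  -0.295] [ 0.456 -0.275]
0.06 12 [ 0.386 -0.296] [ 0.45  -0.271]
0.07 47 [ 0.39  -0.299] [ 0.473 -0.275]
0.08 44 [ 0.395 -0.298] [ 0.474 -0.276]
0.09 36 [ 0.393 -0.301] [ 0.474 -0.287]
0.1 43 [ 0.393 -0.301] [ 0.473 -0.267]
0.11 37 [ 0.404 -0.301] [ 0.471 -0.266]
0.12 79 [ 0.4   -0.301] [ 0.474 -0.264]
```

Emit:
move_arm(rows="0 0 3 0; 0 0 6 0; 0 0 6 0")

```text
time: 5.15
ee_pos: [0.4188, -0.2813, -0.0114]
orientation: [-3.141, -0.0, 1.487]
ft_force: [0.5, 0.5, -0.2]
finger_gap: 0.547
grasp_force: 0.0
```

Emit:
move_arm(rows="0 0 0 0; 0 0 0 0; 0 0 0 0; 0 0 0 0; 0 0 0 0; 0 0 0 0; 0 0 0 0; 0 0 0 0", grip=0, force=40)

```text
time: 5.95
ee_pos: [0.4193, -0.2816, -0.0108]
orientation: [3.141, 0.0, 1.487]
ft_force: [0.2, 1.0, 4.1]
finger_gap: 0.106
grasp_force: 39.9
```

```bash
python3 f.py; python3 - <<'E'
from m import *
go(.4187+.0378,-.2805+.203,-.0115,86.5)
print(tray('scene',(.479,-.285)))
E
```

```text
6.0 [ 0.41925288 -0.28154602 -0.01083964] [-0.58895526  0.39164558  5.87688554] 0.10974838385171734 39.93696749210358
0.01 7 [ 0.422 -0.293] [ 0.429 -0.274]
0.02 19 [ 0.423 -0.293] [ 0.437 -0.269]
0.03 34 [ 0.421 -0.295] [ 0.437 -0.269]
0.04 28 [ 0.411 -0.294] [ 0.436 -0.274]
0.05 4 [ 0.409 -0.293] [ 0.428 -0.281]
0.06 33 [ 0.404 -0.298] [ 0.456 -0.276]
0.07 22 [ 0.428 -0.297] [ 0.462 -0.274]
0.08 55 [ 0.406 -0.3  ] [ 0.47  -0.268]
0.09 44 [ 0.408 -0.301] [ 0.474 -0.267]
0.1 38 [ 0.402 -0.301] [ 0.472 -0.268]
0.11 73 [ 0.407 -0.301] [ 0.474 -0.266]
0.12 76 [ 0.408 -0.301] [ 0.464 -0.265]
go [206.4  20.1   0.6] turn -1.29
((array([ 477.4, -286.3]), array([130. , 134.1]), 85.2), 859)
```

Emit:
move_arm(rows="5 0 -1 0; 15 0 -1 0; 30 0 -1 0; 48 1 -1 -0.2; 66 2 -1 -0.4; 84 3 -1 -0.6; 102 4 -1 -0.8; 120 5 -1 -1; 138 6 -1 -1.2; 156 7 -1 -1.2; 172 8 -1 -1.2; 186 9 -1 -1.2; 196 10 -1 -1.2; 202 10 -1 -1.2; 205 10 -1 -1.2; 205 10 -1 -1.2; 205 10 -1 -1.2")

```text
time: 7.7
ee_pos: [0.4461, -0.0782, -0.0101]
orientation: [-3.141, 0.0, 1.508]
ft_force: [-0.0, -0.0, -2.3]
finger_gap: 0.109
grasp_force: 39.0
```

```bash
cat > w.py <<'E'
from m import *
a=np.radians(-3.5); ex=np.array([np.cos(a),np.sin(a)]); ey=np.array([-ex[1],ex[0]]); O=np.array([.6011,-.0877])
def rep():
  for n in('top','scene'):
    grab(n)
    Q,_=seg(n,(.38,.583,-.18,.02),lambda h:(h[...,2]<135)&(h[...,1]>60),(.028,.042)); 
    q=Q[:,:2]-O; X=q@ex;Y=q@ey
    k=(X<-.012)&(X>-.165)&(abs(Y)<.075); print(n,rect(Q[k]),k.sum(),'X',np.round(np.percentile(X[k],[1,99])*1000,1),'Y',np.round(np.percentile(Y[k],[1,99])*1000,1))
  s=ctrl.get_state();print(s['time'],s['ee_pos'],np.degrees(s['orientation'][2]),s['ft_force'],s['finger_gap'])
E
python3 -c "
from w import *
rep()
print('target',(O-.085*ex),-3.5+90)
im=np.load('scene.npz')['im'];b=np.load('top.npz')['im']
cv2.imwrite('pics/c3.png',cv2.resize(np.hstack([im[170:330,190:350],b[100:260,250:410]]),(800,400),interpolation=cv2.INTER_CUBIC))"
```

```text
top (array([508. , -29.1]), array([ 27.2, 130.2]), 82.7) 194 X [-160.7  -32.6] Y [36.1 63.4]
scene (array([503.1, -93.8]), array([107.6, 131.7]), 86.4) 342 X [-162.3  -32.3] Y [-65.6  18.8]
7.8 [ 0.44611978 -0.0783874  -0.01010008] 86.3705928498873 [-0.38313014 -0.11378077 -3.29359893] 0.1091371295083165
target [ 0.51625854 -0.08251087] 86.5
```

View pics/c3.png

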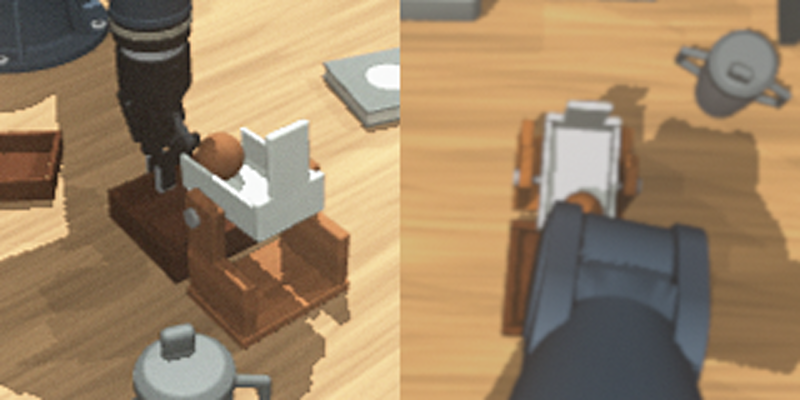

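Emit:
move_arm(rows="0 3 0 -0.1; 0 6 0 -0.1; 0 9 0 -0.1; 0 11 0 -0.1; 0 11 0 -0.1; 0 11 0 -0.1; 0 11 1 -0.1; 0 11 1 -0.1")

```text
time: 8.6
ee_pos: [0.4571, -0.0786, -0.0109]
orientation: [3.141, 0.0, 1.51]
ft_force: [-2.2, 0.3, 3.2]
finger_gap: 0.105
grasp_force: 39.7
```

```bash
python3 -c "
from w import *
rep()"
```

```text
top (array([518.3, -30.9]), array([ 29.3, 129.1]), 83.1) 195 X [-150.1  -22.4] Y [36.3 63.9]
scene (array([ 513.1, -110.7]), array([ 74.7, 135.3]), 87.9) 329 X [-152.6  -21.4] Y [-65.4   8.3]
8.7 [ 0.45703089 -0.07864273 -0.01085807] 86.51246967836036 [-1.76634719  0.67987617  4.38271254] 0.10467753417548065
```

Emit:
move_arm(rows="0 0.5 0 0; 0 0.5 0 0; 0 0.5 0 0; 0 0.5 0 0; 0 0.5 -10 0; 0 0.5 -25 0; 0 0.5 -50 0; 0 0.5 -90 0; 0 0.5 -140 0; 0 0.5 -190 0; 0 0.5 -240 0; 0 0.5 -290 0; 50 0 -300 0; 100 0 -300 0; 150 0 -300 0; 200 0 -300 0; 250 0 -300 0; 250 0 -300 0; 250 0 -300 0", grip=0.4)

```text
time: 10.6
ee_pos: [0.4719, 0.172, 0.2892]
orientation: [-3.141, 0.0, 1.513]
ft_force: [-0.6, 0.4, 0.0]
finger_gap: 0.396
grasp_force: 0.0
```

```bash
python3 -c "
from w import *
rep()
for n,b in(('top',3),('scene',3)):
    z=np.load(n+'.npz'); 
    Q,_=seg(n,(.53,.75,-.19,.01),lambda h:(h[...,1]>90),(.03,.09)); q=Q[:,:2]-O; X=q@ex; Y=q@ey; k=(abs(Y)>.047)&(abs(Y)<.064); print('stand front',np.round(np.percentile(X[k],[0,1,5])*1000,1))
im=np.load('scene.npz')['im'];b=np.load('top.npz')['im']
cv2.imwrite('pics/c4.png',cv2.resize(np.hstack([im[170:330,190:350],b[100:260,250:410]]),(800,400),interpolation=cv2.INTER_CUBIC))"
```

```text
top (array([515.1, -83.9]), array([127.5, 129. ]), 86.4) 318 X [-150.6  -23.1] Y [-65.   61.1]
scene (array([ 513.1, -107.9]), array([ 81.6, 131.9]), 85.2) 363 X [-150.2  -21. ] Y [-65.1  14. ]
10.7 [0.472119  0.1702441 0.2892656] 86.49708527259754 [ 0.55057449 -0.44985071 -0.81910596] 0.39756549924350754
stand front [-73.6 -70.8 -63.6]
stand front [-66.7 -55.4 -26.5]
```

View pics/c4.png

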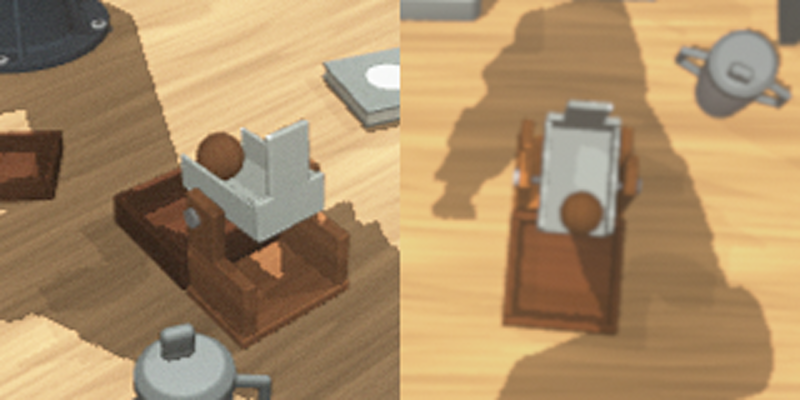

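The tray at right-crop (565,270) sits square, centred and close to the stand. The ball is still in the scoop at (580,212). Next I'll shut the gripper and go behind the tongue.

```bash
python3 -c "
from w import *
t=O+.115*ex; go(t[0],t[1],.29,86.5); go(t[0],t[1],.153,86.5)"
```

```text
go [-249.6  259.5   -0.6] turn -0.0
go [-249.5  259.5  136.4] turn -0.0
```

Emit:
move_arm(rows="-35 35 0 0; -70 70 0 0; -105 105 0 0; -140 140 0 0; -170 175 0 0; -200 210 0 0; -225 235 0 0; -245 255 0 0; -250 260 0 0; -250 260 0 0; -250 260 0 0; -250 260 40 0; -250 260 80 0; -250 260 110 0; -250 260 130 0; -250 260 136 0; -250 260 136 0; -250 260 136 0", grip=0)

```text
time: 12.5
ee_pos: [0.7171, -0.0941, 0.1549]
orientation: [3.139, 0.0, 1.51]
ft_force: [0.3, -1.1, -1.2]
finger_gap: -0.0
grasp_force: 0.0
```

```bash
cat > g.py <<'E'
from w import *
def grip(show=True):
    grab('scene');z=np.load('scene.npz');d=z['d'];im=z['im'];P=pts('scene',d)
    s=ctrl.get_state();print(s['time'],s['ee_pos'],s['ft_force'])
    c=s['ee_pos'][:2]
    k=(d>0)&(np.hypot(P[...,0]-c[0],P[...,1]-c[1])<.05)&(im.max(-1)<80)&(P[...,2]>.11)
    q=P[k]; 
    if len(q):
        b=q[q[:,2]<np.percentile(q[:,2],0)+.03]; r=b[:,:2]-O
        print('tip z',np.sort(q[:,2])[[0,3,8]],'X',(r@ex).min(),(r@ex).max(),'Y',(r@ey).min(),(r@ey).max())
    print('tcp stand frame',np.round([(c-O)@ex*1000,(c-O)@ey*1000],1))
    Q,_=seg('scene',(.5,.75,-.19,.01),lambda h:(h[...,1]<60)&(h[...,2]>90),(.06,.25)); r=Q[:,:2]-O; X=r@ex; Y=r@ey; Z=Q[:,2]-.105
    k=(np.hypot(X,Z)>.09)&(abs(Y)<.025)&(np.hypot(X,Z)<.13); 
    if k.sum(): 
        j=np.argsort(-np.hypot(X,Z)*k)[:25]; print('tongue top X,Z',X[j].mean(),Z[j].mean(),'tilt',np.degrees(np.arctan2(.095,.060)*-1+np.pi/2*0+np.arctan2(Z[j].mean(),X[j].mean())))
E
python3 -c "
from g import *
grip()"
```

```text
12.55 [ 0.71734959 -0.09427875  0.15499692] [ 0.23378938 -0.35638258  0.24102287]
tip z [0.1831433  0.19069307 0.19366601] X 0.11239014467164249 0.12835962309000112 Y -0.011312463606101162 0.008673261566258878
tcp stand frame [116.4   0.5]
tongue top X,Z 0.05455379652422235 0.10017134549958343 tilt 3.702720605557692
```

Emit:
move_arm(rows="0 -20 5 0; 0 -35 5 0; 0 -45 5 0; 0 -50 2 0; 0 -55 -2 0; 0 -60 -5 0; 0 -65 -7 0; 0 -70 -10 0; 0 -74 -11 0; 0 -78 -13 0; 0 -82 -14 0; 0 -85 -15 0; 0 -88 -16 0; 0 -90 -16 0; 0 -90 -16 0; 0 -90 -16 0")

```text
time: 14.15
ee_pos: [0.6266, -0.089, 0.1688]
orientation: [-3.141, 0.0, 1.51]
ft_force: [0.4, -0.1, 0.8]
finger_gap: -0.001
grasp_force: 0.2
```

```bash
python3 -c "
from g import *
grip()
grab('top');im=np.load('scene.npz')['im'];b=np.load('top.npz')['im']
cv2.imwrite('pics/c5.png',cv2.resize(np.hstack([im[150:310,190:350],b[100:260,250:410]]),(800,400),interpolation=cv2.INTER_CUBIC))"
```

```text
14.2 [ 0.62669672 -0.08895968  0.16877193] [-0.23667874  1.14909823  0.91007425]
tip z [0.19995434 0.204189   0.20627793] X 0.02078713486679077 0.03788098129265878 Y -0.011860000868477967 0.008210607583040219
tcp stand frame [25.6  0.3]
tongue top X,Z 0.02363342028569043 0.11993985017767692 tilt 21.12865973711759
```

View pics/c5.png

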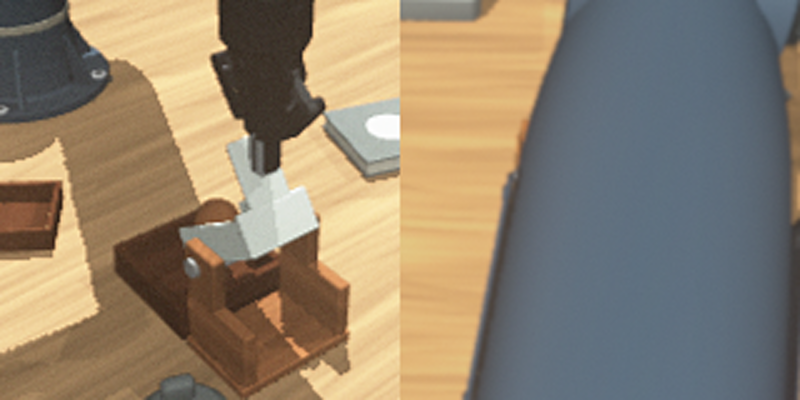

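The scoop is tipping: tongue at left-crop (250,175), back wall at (275,220), ball still on the lip at (215,212). I'll get the tilt from a plane fit to the back wall.

```bash
cat >> g.py <<'E'
def tilt():
    z=np.load('scene.npz');P=pts('scene',z['d']);im=cv2.cvtColor(z['im'],cv2.COLOR_BGR2HSV).astype(int)
    r=P[...,:2]-O; S=np.stack([r@ex,r@ey,P[...,2]-.105],-1)
    m=(z['d']>0)&(abs(S[...,1])<.04)&(np.hypot(S[...,0],S[...,2])<.13)&(im[...,1]<60)&(im[...,2]>90)
    Q=S[m][:,[0,2]]
    # back face: scoop-frame x = const; strongest plane: best tilt by projecting histogram
    best=max(((np.histogram(Q@[np.cos(t),np.sin(t)],np.arange(.054,.074,.003))[0].max(),t) for t in np.radians(np.arange(-10,70,.5))))
    t=best[1]
    for _ in range(5):
        n=np.array([np.cos(t),np.sin(t)]);s=Q@n; c=np.median(s[(s>.055)&(s<.072)]); k=abs(s-c)<.004
        a=Q[k]-Q[k].mean(0); t=np.arctan2(*np.linalg.svd(a)[2][1][::-1]); t=t if np.cos(t)>0 else t+np.pi
    print('tilt deg',np.degrees(t),'offset',c,k.sum(),best)
E
python3 -c "
from g import *
tilt()"
```

```text
tilt deg 34.06559614181625 offset 0.0638268920540722 864 (np.int64(632), np.float64(0.6108652381980153))
```

Tilt is 34°, as predicted. I'll continue slowly to about 45° and hold.

Emit:
move_arm(rows="0 -3 0 0; 0 -6 -1 0; 0 -9 -1 0; 0 -12 -1 0; 0 -14 -1 0; 0 -16 -1 0; 0 -17 -1 0; 0 -18 -1 0; 0 -18 -1 0; 0 -18 -1 0; 0 -18 -1 0; 0 -18 -1 0; 0 -18 -1 0; 0 -18 -1 0; 0 -18 -1 0; 0 -18 -1 0; 0 -18 -1 0; 0 -18 -1 0; 0 -18 -1 0; 0 -18 -1 0")

```text
time: 16.25
ee_pos: [0.6089, -0.088, 0.1701]
orientation: [3.141, 0.0, 1.51]
ft_force: [0.3, 0.2, 6.3]
finger_gap: 0.003
grasp_force: 2.2
```

```bash
cat >> g.py <<'E'
def ball():
    z=np.load('scene.npz');P=pts('scene',z['d']);h=cv2.cvtColor(z['im'],cv2.COLOR_BGR2HSV).astype(int)
    r=P[...,:2]-O; X=r@ex;Y=r@ey
    m=(z['d']>0)&(X>-.15)&(X<-.017)&(abs(Y)<.06)&(P[...,2]>.013)&(P[...,2]<.15)&(h[...,1]>90)&(h[...,2]>60)
    Q=np.c_[X[m],Y[m],P[m][:,2]]; 
    if len(Q): print('warm pts over tray',len(Q),np.round(np.median(Q,0),3),np.round(Q.max(0),3),np.round(Q.min(0),3))
E
python3 -c "
from g import *
grip();tilt();ball()
im=np.load('scene.npz')['im']
cv2.imwrite('pics/c6.png',cv2.resize(im[150:310,190:350],(600,600),interpolation=cv2.INTER_CUBIC))"
```

```text
16.3 [ 0.60894973 -0.0879689   0.17012652] [ 0.95319251 -0.18501878  6.53190093]
tip z [0.20067946 0.20561386 0.2068187 ] X 0.003077418559231333 0.02153725746432281 Y -0.0126532340320514 0.007680232304402787
tcp stand frame [7.9 0.2]
tongue top X,Z 0.005945704054973422 0.12254808623744749 tilt 29.497985059297452
tilt deg 44.74949491392119 offset 0.06427455965620818 863 (np.int64(640), np.float64(0.7853981633974483))
warm pts over tray 721 [-0.103 -0.006  0.036] [-0.018  0.06   0.116] [-0.15  -0.06   0.013]
```

View pics/c6.png

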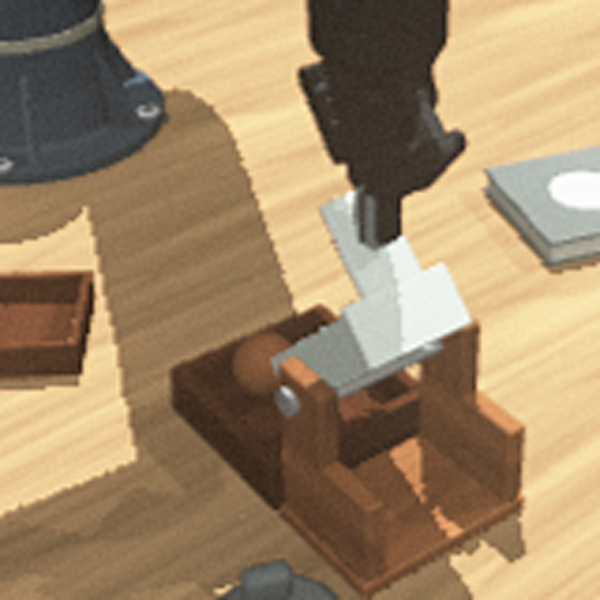

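```bash
python3 -c "
from g import *
def bc():
    for i in range(2):
        grab('scene');z=np.load('scene.npz');P=pts('scene',z['d'])
        for v,u in((240,258),(246,260),(250,262),(244,256)):
            p=P[v,u]; print(np.round([(p[:2]-O)@ex,(p[:2]-O)@ey,p[2]],3),end=' ')
        print(ctrl.get_state()['time'])
bc()"
```

```text
[-0.117 -0.012  0.059] [-0.103 -0.016  0.05 ] [-0.098 -0.014  0.04 ] [-0.115 -0.02   0.051] 16.35
[-0.118 -0.012  0.059] [-0.105 -0.014  0.048] [-0.098 -0.014  0.04 ] [-0.113 -0.021  0.053] 16.4
```

The ball is at rest in the tray: stand X ≈ −0.117, top at z 0.059, unchanged between frames. I'll lift over the tongue and return the scoop from its front.

Emit:
move_arm(rows="0 3 -5 0; 0 5 -20 0; 0 5 -45 0; 0 5 -55 0; 0 -25 -55 0; 0 -55 -55 0; 0 -66 -55 0; 0 -66 -55 0; 0 -66 -25 0; 0 -66 0 0; 0 -66 11 0; 0 -66 11 0")

```text
time: 17.6
ee_pos: [0.5428, -0.0838, 0.1573]
orientation: [-3.139, -0.0, 1.51]
ft_force: [0.3, 0.6, 0.5]
finger_gap: -0.001
grasp_force: 0.0
```

Emit:
move_arm(rows="0 10 0 0; 0 16 0 0; 0 21 0 0; 0 26 0 0; 0 31 0 0; 0 36 0 0; 0 41 0 0; 0 46 0 0; 0 51 0 0; 0 56 0 0; 0 61 0 0; 0 66 0 0; 0 71 0 0; 0 76 1 0; 0 81 2 0; 0 86 3 0; 0 90 4 0; 0 94 4 0; 0 96 4 0; 0 96 4 0")

```text
time: 19.6
ee_pos: [0.6392, -0.0898, 0.1549]
orientation: [3.141, 0.0, 1.51]
ft_force: [0.4, -0.1, -0.3]
finger_gap: 0.001
grasp_force: 0.0
```

```bash
python3 -c "
from g import *
grip();tilt();ball()"
```

```text
19.65 [ 0.6392105  -0.08979421  0.15506132] [-0.71331472  0.00342863  0.37391741]
tip z [0.18919881 0.19792008 0.20349306] X 0.03513695928330796 0.05107839216279223 Y -0.01215758647956514 0.0057850658237683745
tcp stand frame [38.2  0.2]
tongue top X,Z 0.04973031940307294 0.10422954032294228 tilt 6.7687576608611675
tilt deg 3.7640115754027503 offset 0.06310374139933478 846 (np.int64(601), np.float64(0.08726646259971647))
warm pts over tray 475 [-0.109 -0.021  0.037] [-0.02  0.06  0.11] [-0.149 -0.06   0.013]
```

Emit:
move_arm(rows="0 2 0 0; 0 4 0 0; 0 6 0 0; 0 6 0 0; 0 6 0 0")

```text
time: 20.15
ee_pos: [0.6451, -0.0902, 0.155]
orientation: [3.141, 0.0, 1.51]
ft_force: [-0.5, -0.1, -0.9]
finger_gap: 0.001
grasp_force: 0.2
```

```bash
python3 -c "
from g import *
grip();tilt()"
```

```text
20.2 [ 0.64504895 -0.09013318  0.15501748] [-0.92982663 -0.24703562 -0.39624886]
tip z [0.18874094 0.19840071 0.20171613] X 0.0390838302416171 0.05720929810103317 Y -0.012026962604358593 0.0076417893616522155
tcp stand frame [44.   0.3]
tongue top X,Z 0.051814138994394875 0.10476478356281191 tilt 5.959753766909709
tilt deg 0.5926342050557004 offset 0.06315493665465921 807 (np.int64(588), np.float64(0.026179938779914945))
```

Level within about 0.6°. I'll back off, raise and clear to the side.

Emit:
move_arm(rows="0 -4 0 0; 0 -10 -5 0; 0 -12 -40 0; 0 -12 -85 0; 0 -12 -130 0; 0 -12 -150 0; 50 -30 -150 0; 100 -60 -150 0; 150 -90 -150 0; 200 -120 -150 0; 250 -150 -150 0; 260 -160 -150 0; 260 -160 -150 0; 260 -160 -150 0; 260 -160 -150 0; 260 -160 -150 0")

```text
time: 21.8
ee_pos: [0.5014, 0.1781, 0.3049]
orientation: [3.141, 0.0, 1.508]
ft_force: [-0.3, -1.4, -0.7]
finger_gap: -0.0
grasp_force: 0.0
```

```bash
python3 -c "
from g import *
rep();tilt();ball()
im=np.load('scene.npz')['im'];b=np.load('top.npz')['im']
cv2.imwrite('pics/c7.png',cv2.resize(np.hstack([im[150:350,150:350],b[80:280,230:430]]),(800,400),interpolation=cv2.INTER_CUBIC))"
```

```text
top (array([514.3, -84.1]), array([127.5, 128.1]), 86.7) 363 X [-150.6  -23.6] Y [-64.8  59.2]
scene (array([515.1, -83.5]), array([128.7, 133.5]), 86.5) 373 X [-150.8  -21.4] Y [-65.1  56.4]
21.9 [0.50146274 0.17809566 0.30476149] 86.39716499915141 [ 0.14350676 -0.37532113 -0.45679863] 0.0018033194895222596
tilt deg 0.4452902227582379 offset 0.0630499091222821 796 (np.int64(579), np.float64(0.026179938779914945))
warm pts over tray 425 [-0.11  -0.022  0.037] [-0.021  0.057  0.136] [-0.15  -0.06   0.013]
```

View pics/c7.png

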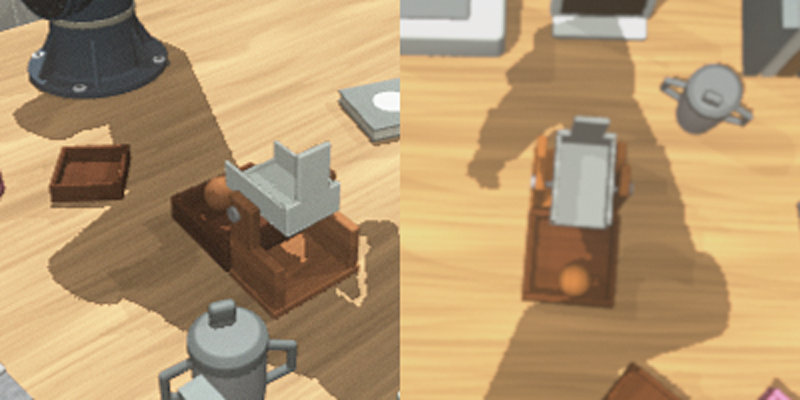

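The ball lies in the tray at right-crop (574,280), the scoop is level and empty, the tray is square against the stand, and the arm is clear.

```bash
python3 -c "
from bench import ctrl
print(ctrl.hand_in())"
```

```text
the job is handed in; nothing more can be done
None
```

The job is handed in: the ball is in the tray, the tray stands square and centred about 5–6 mm from the stand's front, and the scoop is back within about half a degree of level after tipping to 45°; it took about 22 s, and nothing else was moved as far as the pictures show.

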